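Ready the pouring slide

TASK

Get the pouring slide in front of the wax urn ready to fill a cup: pick the wick pliers off the slide and lay them flat on the bench top, and stand the steel cup from the sloping stand upright in the carrier's nest while the carrier is still out at the loading end. Then push the carrier along its rail to the next station, so that its detent clicks in with the cup under the tap. Nothing on the slide may run into the pliers, the tap lever stays shut, and the moulds stay where they are.

Things in the scene. Friction and masses are not known exactly. Their poses are not given: they have to be found in the camera images.
- pour_slide: Slide's fixed bed on the bench. Origin on the bench top right below the spout's outlet; y runs along the rail, away from the tap to the loading end (roughly the robot's left), x across it to the urn, z up. Bed 96 mm wide, 4 mm thick, y = -134 to +257 mm; two guide bars at x = -45 to -38 and 38 to 45 mm, tops 14 mm high. The robot-side bar has a notch for each station
- rail_travel (a joint): Carrier's place on the rail, m. 0 = clicked in at the next (first) station, nest under the spout; negative = short of it, to the loading end (starts at -0.19 to -0.135, in no notch). A second notch follows at +0.078 (not wanted). Pushing takes 2 to 4 N; over the last 3 mm a spring ball snaps into the notch, centres the carrier and holds it up to about 11 N
- push_face (a point): Centre of the rubber-faced outer face of the carrier's upright push plate (60 mm wide, top 42 mm above the bench), 30 mm above the bench, 43 mm behind the nest's centre, facing the loading end. Axes as the slide's; push it along -y. The carrier is an aluminium block, 74 mm wide, top 18.5 mm above the bench, its front 41 mm ahead of the nest's centre
- nest (a point): Centre of the floor of the carrier's nest, a round pocket 61 mm wide and 9.5 mm deep; floor 9 mm above the bench. Axes as the slide's
- cup_centre (a point): Steel cup to load: round, open, 71 mm high, 64 mm wide at the rim, 54 at the foot, 59 half-way up, 0.12 kg, a little old wax inside. Point on its axis half-way up (35.5 mm above the foot); z = its axis, to the mouth. It stands in one of the three bays of the sloping stand, leaning 25 degrees with its mouth to the stand's front; the other bays hold moulds
- cup_stand: Fixed sloping stand of sheet steel, 258 mm wide (y), 90 deep. Origin on the bench under its middle; x points to its high back edge, the front roughly faces the robot. Its face rises at 25 degrees from 17 to 56 mm, with a 10 mm lip at the low edge and 14 mm fins between three bays, 84 mm apart along y; things stand square to the slope, foot centres 37 mm above the bench
- pliers_grip (a point): Wick pliers, red sleeves, 172 x 54 x 10 mm, 0.17 kg, rigid, lying across both guide bars, handles to the robot. Point midway between the sleeves at their widest (54 mm over both, along this point's y), 5 mm above the underside, 28 mm from the centre of mass on the handle side; x points to the nose
- pliers_nose (a point): Point in the nose of the pliers, 5 mm above the underside and 6 mm from the tip, 116 mm from pliers_grip
- wax_urn: Wax urn, fixed, black, round, 220 mm across, its front face 65 mm behind the spout. Its tap reaches out over the slide: spout about 30 mm wide, from 8 mm in front of the slide's origin back to the urn, underside 87 mm, top 148 mm above the bench. Origin: on the bench under the urn, 149 mm behind the spout
- wax_urn_tap_lever (a joint): Tap lever on top of the tap, 154 to 170 mm above the bench, sticking out up to 66 mm to the right (-y) of the spout and 40 mm behind it; 0 = shut, grows (rad) as it is opened
- stand_mould_a_centre (a point): Silicone mould in a bay of the stand, round, 68 mm wide, 78 mm high; its centre (39 mm above its foot). Not to be moved
- stand_mould_b_centre (a point): Silicone mould in a bay of the stand, round, 70 mm wide, 79 mm high; its centre (39 mm above its foot). Not to be moved
- bench_mould_centre (a point): Silicone mould standing on the bench behind the slide, round, 69 mm wide, 80 mm high, stuck fast; its centre. Not to be moved
- carrier: The carrier's block with its nest and push plate; origin on the bench plane under the nest's centre, axes as the slide's
- pliers: The same pliers; origin on their underside, mid-length. The bench at the robot's left, in front of and beyond the slide's loading end, is free to lay them on (its left edge is 0.25 m left of the robot's axis)
- cup: The same steel cup to load; origin at the centre of its foot
Things that resemble listed ones, but are neither listed nor needed, are in the scene too. There is more than one size of the pliers; the job needs the larger.

How it is judged:
On the way, in this order (a step that is already met when the one before it is completed fails the run):
1. with the carrier still at the loading end, the pliers lie flat on the bench and the cup stands in the nest (height (world z) of pliers_grip between -0.01 and 0.012 m and height (world z) of pliers_nose between -0.01 and 0.012 m and horizontal distance between cup_centre and nest below 0.006 m and z of cup_centre in the frame of nest between 0.031 and 0.04 m and angle between cup_centre's own z axis and vertical below 0.12 rad and value of joint rail_travel below -0.06 m), for 0.2 s.
2. the carrier is clicked in at the first station (value of joint rail_travel between -0.004 and 0.004 m), for 0.2 s.
At the end, for the whole second after the job is handed in: The carrier stands within 4 mm of its first station, in the detent; the cup stands upright in its nest (within 6 mm of its centre, on its floor); the pliers lie flat on the bench top off the slide (grip and nose points under 12 mm high), all at rest; the tap is shut (all of step 2 and horizontal distance between cup_centre and nest below 0.006 m and z of cup_centre in the frame of nest between 0.031 and 0.04 m and angle between cup_centre's own z axis and vertical below 0.12 rad and height (world z) of pliers_grip between -0.01 and 0.012 m and height (world z) of pliers_nose between -0.01 and 0.012 m and linear speed of each of cup, pliers below 0.02 m/s and value of joint wax_urn_tap_lever below 0.2 rad); the robot touches nothing.
It fails at once if the carrier or a cup is run into the pliers (contact force between pliers and carrier above 1 N or contact force between pliers and cup above 1 N).
It fails at once if the tap lever is knocked open (more than 0.35 rad) (value of joint wax_urn_tap_lever above 0.35 rad).
It fails at once if a mould on the stand is moved more than 30 mm (distance of any of stand_mould_a_centre, stand_mould_b_centre from where it was at the start of the episode above 0.03 m).
It also fails if it takes over 61 s, if anything falls off the work surface, if the arm or the gripper's body presses on something with over 40 N, if the wrist force passes 120 N, or if a joint passes its speed limit or range.

ROBOT

A 6-joint arm with a two-finger parallel gripper is mounted at the origin on a cart in front of the work surface, level with it; the furniture and walls round the work are solid. World frame = base frame: x ahead of the robot, y to its left, z up, the work surface at z = 0. Lengths are in m, angles in rad, forces in N, time in s.
With the tool pointing down it reaches from about 0.425 to 0.95 m from the base axis. Payload 14.7 kg.
Tool frame: the origin (TCP) lies on the centre line of the jaws, within the pads' length; the fingertips stand 11 mm ahead of it and the grasp point (between the pads) lies 8 mm behind it; x points along the fingers, z is the direction in which the jaws open and shut, and the axes are right-handed (so a half turn about x gives the same grasp; the last joint's range is limited). The gripper opens to 85 mm and grips with 20 to 120 N. Pads are 22 mm wide; open, the fingers measure 114 mm over their backs; the gripper's body (76 mm by 85 mm) begins 54 mm behind the grasp point. The pads swing forward as they close: fully open they stand 13 mm farther back than shut.
Start: joints at [1.257, 0.48, 1.596, -0, 1.065, -0.047], TCP at [0.171, 0.627, 0.242] pointing down, gripper open.
Joint ranges: [-2.75, 2.75], [-0.82, 2.05], [0.23, 2.67], [-1.56, 4.7], [0.09, 2.69], [-2.92, 2.92]. Speed limits (rad/s): [1.89, 1.89, 2.39, 3.01, 3.01, 3.01].

INTERFACE

Orientations are given as a unit quaternion [x, y, z, w].
In Python, from bench import get_state, camera, sign_off, spot_in, masks_of gives the robot as it stands.
- The arm moves only by the tool move_arm, never from a script. Its argument "plan" is a list of rows, each an object of numbers: "dx", "dy", "dz": the shift along the tool's x, y, z in m; "yaw": the turn about the tool's x in degrees. In form: [{"dx": .., "dy": .., "dz": .., "yaw": ..}, ...]. A call has 1 to 8 rows; each row shifts and turns the commanded pose from where the row before left it, along the tool's axes as they then stand; what a row does not reach is not made up. A row lasts 1/8 s, in which the tool goes at most 62.5 mm and 10.7 degrees, less where a joint would pass 70% of its speed; a pose out of reach is approached as far as the arm can. A call is refused whole if a number of a shift passes 0.0625 or a number of a turn 10.7, either way. A call with a gripper value outside its range is refused whole. "gripper" is the gripper's target within -1 to 1 (fully open at 1, half-way at 0, shut at -1), set as the call begins (left out, the last holds). The fingers move at their own pace and stop on an object; the grip force is fixed at half the most. Time passes only in rows, so rows that do not move let the fingers close. It gives the time, the measured TCP pose, the force and the opening at its end, in the units of the state.
- get_state(): the state, without advancing time (a new reading comes with each control period).
- camera(name): name is "scene" or "side" or "wrist"; returns a dict with "img" (400x640x3 uint8, red, green, blue), "camera_matrix" (3x3 intrinsics, pixels), "k1" (the pictures are not rectified: a ray, as slopes to the right and down, at radius r is drawn at 1 + k1 r^2 times it, then the intrinsics apply), "world_from_camera" (4x4, takes a point from camera to world coordinates); the wrist camera has in their place "tool_from_camera" (4x4, takes a point from camera to tool coordinates, whose origin is the TCP and whose axes are the tool frame's). Camera axes: x right, y down, z forward; pixel columns grow to the right and rows downward; lengths in m; the calibration is good to about 2 mm. A picture is of the moment at which its call begins: read the wrist's pose just before it. There is no depth.
- sign_off(): hands the job in, once; it reports no verdict.
Trained networks look in a picture, given as the dict that the camera call returned (one of the last four; its "shot" number tells which), for a name from the list of things; names that differ only in an ending like _2 or _b are one class to them, and where a whole thing is asked for, a point or a joint stands for the part that bears it (a point fixed in the world has none). Each returns a list of dicts, best first, with "confidence" (0 to 1); they miss things now and then, are a little off and sometimes report something else, mostly with a low value. They report only what shows in the picture. A call takes as long as a camera call. They do not tell look-alikes from the thing itself.
- spot_in(picture, query): "rect" ([left, top, right, bottom] in pixels, round what is visible of it).
- masks_of(picture, query): "mask" (400x640 bool, what is visible of it) and "rect" ([left, top, right, bottom] in pixels, round what is visible of it).
The state is a dict: "clock": time; "joints": joint angles; "qvel": joint speeds; "tau": joint torques, N m; "position": TCP position; "eef_rot": TCP orientation; "wrist_force": force on the tool from outside, world axes, zero at the start; "ft_torque": the same for the moment, N m; "opening": finger opening in m.
Only numpy, scipy, OpenCV 4.12 (cv2) and the standard library are available. Lean on these libraries where they do the work, as an engineer would, in place of code of your own. Each camera call takes 0.05 s, during which the arm holds its last target. There are 200 camera calls.

## Working session

There is one attempt and no reset: what is moved stays moved. The work goes in short steps, Python scripts to look and compute and a tool call to move; the robot and the scene stay as the last step left them, time stands still between calls to the robot, and variables do not carry over. Pictures are saved under pics/ and viewed, on a budget of 10 in all, crops included, one or two more only if the job needs it, and the job is handed in when it is done.

Besides the shell and the picture viewer there is one more tool, called after "Emit:" as name([rows], argument=value, ...), one row to a line, values as JSON. move_arm: Moves the arm, as the interface text tells. Its arguments: {"type":"object","properties":{"plan":{"type":"array"},"gripper":{"type":"number"}},"required":["plan"]}

```bash
ls; mkdir -p pics; cat > h.py <<'E'
import numpy as np, cv2
from scipy.spatial.transform import Rotation as R
from bench import get_state, camera, sign_off, spot_in, masks_of
def save(c,n): cv2.imwrite('pics/'+n, c['img'][:,:,::-1])
def wfc(c,s=None):
    if 'world_from_camera' in c: return np.array(c['world_from_camera'])
    s=s or get_state(); T=np.eye(4); T[:3,:3]=R.from_quat(s['eef_rot']).as_matrix(); T[:3,3]=s['position']
    return T@np.array(c['tool_from_camera'])
def ray(c,u,v,s=None):
    K=np.array(c['camera_matrix']); d=np.array([(u-K[0,2])/K[0,0],(v-K[1,2])/K[1,1]])
    x=d.copy()
    for _ in range(20): x=d/(1+c['k1']*(x@x))
    T=wfc(c,s); return T[:3,3], T[:3,:3]@np.array([x[0],x[1],1])
def atz(c,u,v,z,s=None):
    o,d=ray(c,u,v,s); return o+d*(z-o[2])/d[2]
def proj(c,P,s=None):
    T=np.linalg.inv(wfc(c,s)); P=np.atleast_2d(P); p=P@T[:3,:3].T+T[:3,3]
    x=p[:,:2]/p[:,2:]; x=x*(1+c['k1']*(x**2).sum(1,keepdims=True)); K=np.array(c['camera_matrix'])
    return x*[K[0,0],K[1,1]]+[K[0,2],K[1,2]]
E
python3 - <<'E'
from h import *
np.set_printoptions(precision=4,suppress=True)
print(get_state())
for n in ['scene','side','wrist']:
    c=camera(n); save(c,n+'0.png')
    print(n,np.array(c['camera_matrix']).tolist(),c['k1']); print(np.array(wfc(c)))
    for q in ['pour_slide','carrier','cup','pliers','cup_stand','wax_urn','stand_mould_a_centre','bench_mould_centre','nest','push_face','pliers_grip','pliers_nose']:
        print(q,[(np.round(r['rect']).tolist(),round(r['confidence'],2)) for r in spot_in(c,q)])
E
```

```text
pics
{'clock': 0.0, 'joints': array([ 1.2574,  0.4808,  1.5969, -0.    ,  1.0651, -0.0466]), 'qvel': array([ 0.    , -0.0007, -0.0006,  0.0011,  0.0009,  0.    ]), 'tau': array([  0.0026, -95.064 , -43.0193,   0.0005,   0.0122,  -0.    ]), 'position': array([0.1712, 0.6266, 0.2417]), 'eef_rot': array([-0.4293,  0.5624,  0.4288,  0.5617]), 'wrist_force': array([ 0.1183,  0.035 , -0.1555]), 'ft_torque': array([-0.0088, -0.0058, -0.0027]), 'opening': 0.08583960076155132}
scene [[506.821032664361, 0.0, 322.23631475952953], [0.0, 506.821032664361, 206.8800816079973], [0.0, 0.0, 1.0]] -0.10696163160585037
[[ 0.7791 -0.4195  0.4659 -0.028 ]
 [-0.6267 -0.5011  0.5968 -1.0264]
 [-0.0169 -0.7569 -0.6533  0.9564]
 [ 0.      0.      0.      1.    ]]
pour_slide [([248.0, 178.0, 366.0, 248.0], 0.66)]
carrier [([267.0, 181.0, 303.0, 211.0], 0.84)]
cup [([238.0, 223.0, 272.0, 255.0], 0.88)]
pliers [([286.0, 195.0, 322.0, 239.0], 0.69), ([304.0, 312.0, 360.0, 324.0], 0.66)]
cup_stand [([226.0, 209.0, 310.0, 297.0], 0.96)]
wax_urn [([320.0, 107.0, 416.0, 219.0], 0.84)]
stand_mould_a_centre [([260.0, 2
[... 1384 characters left out ...]
0.57)]
pliers_grip [([280.0, 186.0, 334.0, 213.0], 0.8), ([235.0, 295.0, 280.0, 327.0], 0.71)]
pliers_nose [([282.0, 192.0, 340.0, 216.0], 0.72), ([233.0, 299.0, 278.0, 326.0], 0.52), ([230.0, 174.0, 269.0, 266.0], 0.37), ([288.0, 153.0, 323.0, 188.0], 0.21)]
wrist [[299.4267668291491, 0.0, 315.78942217304404], [0.0, 299.4267668291491, 201.06589716142645], [0.0, 0.0, 1.0]] -0.03369466159383008
[[ 0.2636  0.912   0.3143  0.0892]
 [ 0.9646 -0.2489 -0.0868  0.649 ]
 [-0.0009  0.3261 -0.9453  0.3747]
 [ 0.      0.      0.      1.    ]]
pour_slide []
carrier []
cup []
pliers []
cup_stand []
wax_urn []
stand_mould_a_centre []
bench_mould_centre []
nest []
push_face []
pliers_grip []
pliers_nose []
```

```bash
python3 - <<'E'
import cv2,numpy as np
a=cv2.imread('pics/scene0.png')[140:340,200:440]; b=cv2.imread('pics/side0.png')[95:335,200:470]
a=cv2.resize(a,None,fx=2.2,fy=2.2,interpolation=3)[:, :]
a=cv2.resize(a,(400,333)); 
cv2.imwrite('pics/v1.png',cv2.resize(cv2.imread('pics/scene0.png')[140:340,205:445],(720,600),interpolation=3))
cv2.imwrite('pics/v2.png',cv2.resize(cv2.imread('pics/side0.png')[95:335,190:470],(700,600),interpolation=3))
E
```

```text
(no output)
```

View pics/v1.png

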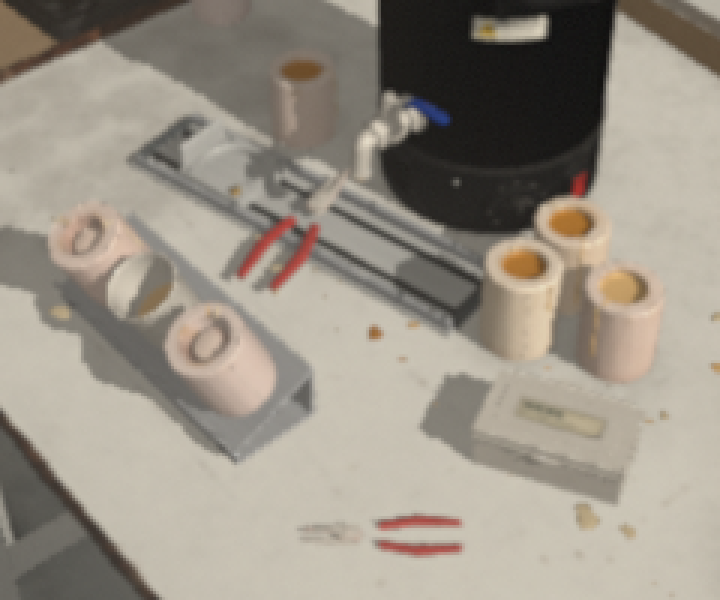

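View pics/v2.png

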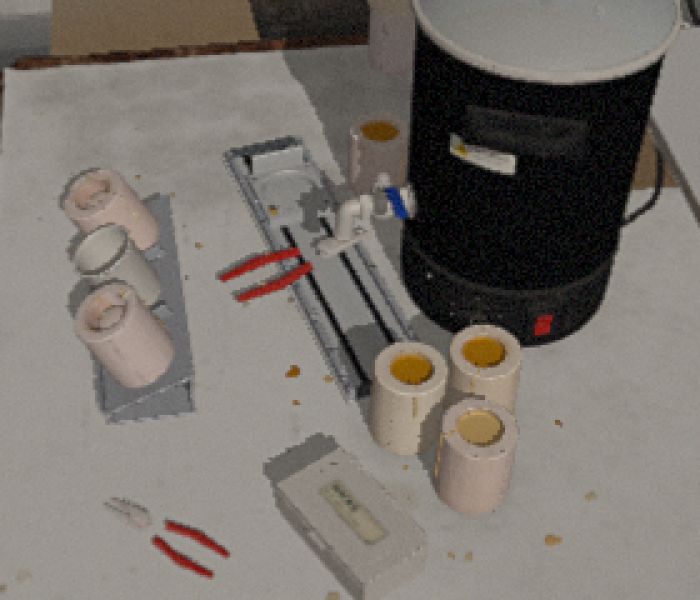

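```bash
python3 - <<'E'
from h import *
np.set_printoptions(precision=3,suppress=True)
a=camera('scene'); b=camera('side')
A=lambda x,y:(205+x/3,140+y/3); B=lambda x,y:(190+x/2.5,95+y/2.5)
def tri(p,q):
    o1,d1=ray(a,*A(*p)); o2,d2=ray(b,*B(*q)); 
    s=np.linalg.lstsq(np.c_[d1,-d2],o2-o1,rcond=None)[0]; x=o1+s[0]*d1;y=o2+s[1]*d2
    return (x+y)/2,np.linalg.norm(x-y)
for n,p,q in [('loadL',(130,158),(228,153)),('loadR',(190,117),(300,138)),('tapendL',(445,330),(350,400)),
 ('plL handle end',(240,273),(222,278)),('plR handle end',(275,287),(240,299)),('pl nose',(343,175),(325,252)),
 ('cup rim c',(140,285),(105,250)),('mouldnear rim',(210,340),(113,312)),('mouldfar',(90,232),(97,198)),('stand corner low',(237,460),(105,420)),('spout tip',(363,178),(330,240)),
 ('nest',(222,155),(290,190)),('plate top L',(182,140),(252,155))]:
    print(n,*tri(p,q))
E
```

```text
loadL [ 0.528  0.048 -0.005] 0.002830929224542944
loadR [ 0.616  0.07  -0.009] 0.0035164733039627803
tapendL [ 0.613 -0.336 -0.007] 0.0006357105672956505
plL handle end [ 0.503 -0.18   0.017] 0.001973050358083791
plR handle end [ 0.519 -0.211  0.014] 0.003919446117421932
pl nose [ 0.605 -0.209  0.083] 0.01866283953312092
cup rim c [ 0.39  -0.203  0.09 ] 0.0038220301942135395
mouldnear rim [ 0.397 -0.296  0.096] 0.006271196841173753
mouldfar [ 0.385 -0.137  0.103] 0.0008049827065443952
stand corner low [ 0.379 -0.347  0.008] 0.003441583027451113
spout tip [ 0.606 -0.231  0.105] 0.0014676276713451474
nest [ 0.592 -0.027  0.004] 0.010425224443202196
plate top L [ 0.551 -0.021  0.048] 0.0002007765344982832
```

```bash
cat >> h.py <<'E'
def Rt(s): return R.from_quat(s['eef_rot']).as_matrix()
def togo(s,target,jaw=None):
    """tool-axis shift to world target; yaw (deg about tool x) to bring jaw axis to world heading jaw (deg, mod 180)"""
    M=Rt(s); d=M.T@(np.array(target)-s['position'])
    r=None
    if jaw is not None:
        h=np.degrees(np.arctan2(M[1,2],M[0,2])); r=(jaw-h+90)%180-90; r=-r if M[2,0]<0 else r
    return d,r
E
python3 - <<'E'
from h import *
np.set_printoptions(precision=3,suppress=True)
s=get_state(); print(Rt(s)); print(togo(s,[.45,.35,.3],90),togo(s,[.45,-.1,.3],90))
E
```

```text
[[-0.    -0.965  0.264]
 [-0.     0.264  0.965]
 [-1.     0.    -0.   ]]
(array([-0.058, -0.342, -0.194]), np.float64(-15.288964768983334)) (array([-0.058, -0.46 , -0.628]), np.float64(-15.288964768983334))
```

Emit:
move_arm([
  {"dx":-0.01,"dy":-0.05,"dz":-0.03},
  {"dx":-0.01,"dy":-0.05,"dz":-0.03},
  {"dx":-0.01,"dy":-0.05,"dz":-0.03},
  {"dx":-0.01,"dy":-0.05,"dz":-0.04},
  {"dx":-0.01,"dy":-0.05,"dz":-0.04},
  {"dx":-0.01,"dy":-0.05,"dz":-0.04},
  {"yaw":-7.6},
  {"yaw":-7.7,"dz":-0.03},
], gripper=1)

```text
invalid input
```

Emit:
move_arm([
  {"dz":-0.06},
  {"dz":-0.06},
  {"dz":-0.06},
  {"dz":-0.06},
  {"dz":-0.06},
  {"dz":-0.06},
  {"dz":-0.06},
  {"dz":-0.02},
])

```text
invalid input
```

Emit:
move_arm([
  {"dx":-0.01,"dy":-0.05,"dz":-0.03,"yaw":0.0},
  {"dx":-0.01,"dy":-0.05,"dz":-0.03,"yaw":0.0},
  {"dx":-0.01,"dy":-0.05,"dz":-0.03,"yaw":0.0},
  {"dx":-0.01,"dy":-0.05,"dz":-0.04,"yaw":0.0},
  {"dx":-0.01,"dy":-0.05,"dz":-0.04,"yaw":0.0},
  {"dx":-0.01,"dy":-0.05,"dz":-0.04,"yaw":0.0},
  {"dx":0.0,"dy":0.0,"dz":0.0,"yaw":-7.6},
  {"dx":0.0,"dy":0.0,"dz":-0.03,"yaw":-7.7},
])

```text
clock: 3.05
position: [0.3982, 0.3211, 0.3014]
eef_rot: [-0.501, 0.499, 0.501, 0.499]
wrist_force: [0.5, -0.5, 0.7]
opening: 0.0851
```

Emit:
move_arm([
  {"dx":0.0,"dy":-0.02,"dz":-0.06,"yaw":0.0},
  {"dx":0.0,"dy":-0.02,"dz":-0.06,"yaw":0.0},
  {"dx":0.0,"dy":-0.02,"dz":-0.06,"yaw":0.0},
  {"dx":0.0,"dy":0.0,"dz":-0.06,"yaw":0.0},
  {"dx":0.0,"dy":0.0,"dz":-0.06,"yaw":0.0},
  {"dx":0.0,"dy":0.0,"dz":-0.06,"yaw":0.0},
  {"dx":0.0,"dy":0.0,"dz":-0.06,"yaw":0.0},
  {"dx":0.0,"dy":0.0,"dz":0.0,"yaw":0.0},
])

```text
clock: 4.05
position: [0.4566, -0.1005, 0.3014]
eef_rot: [-0.499, 0.501, 0.498, 0.501]
wrist_force: [0.9, 0.8, 0.7]
opening: 0.0853
```

```bash
python3 - <<'E'
from h import *
s=get_state(); c=camera('wrist'); save(c,'w1.png'); print(s['position'],s['clock'])
import pickle; pickle.dump((s,c),open('w1.pkl','wb'))
for q in ['pliers','cup','carrier','pour_slide','cup_stand','stand_mould_a_centre']:
    print(q,[(np.round(r['rect']).tolist(),round(r['confidence'],2)) for r in spot_in(c,q)])
cv2.imwrite('pics/v3.png',cv2.resize(c['img'][:,:,::-1],(800,500),interpolation=3))
E
```

```text
[ 0.45660903 -0.10047147  0.30138422] 4.05
pliers [([239.0, 189.0, 302.0, 288.0], 0.64), ([34.0, 103.0, 77.0, 181.0], 0.64)]
cup [([184.0, 86.0, 250.0, 153.0], 0.8), ([317.0, 218.0, 383.0, 272.0], 0.3)]
carrier [([318.0, 219.0, 383.0, 268.0], 0.82)]
pour_slide [([164.0, 200.0, 413.0, 292.0], 0.84)]
cup_stand [([135.0, 92.0, 331.0, 175.0], 0.98)]
stand_mould_a_centre [([104.0, 84.0, 192.0, 162.0], 0.65)]
```

View pics/v3.png

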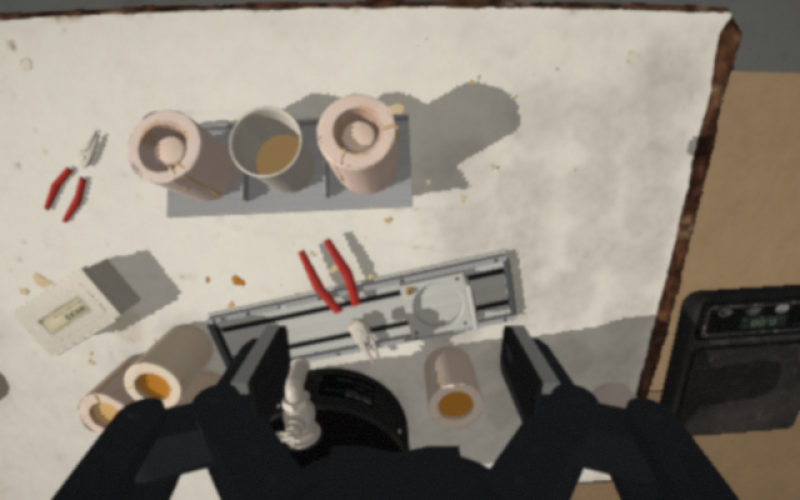

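```bash
cat > fit.py <<'E'
from h import *
import pickle
from scipy.optimize import least_squares
np.set_printoptions(precision=4,suppress=True)
s,c=pickle.load(open('w1.pkl','rb'))
P=lambda u,v:(u/1.25,v/1.25)
def fr(p,L): 
    ca,sa=np.cos(p[2]),np.sin(p[2]); L=np.atleast_2d(L)
    return np.c_[p[0]+ca*L[:,0]-sa*L[:,1],p[1]+sa*L[:,0]+ca*L[:,1],L[:,2]]
def fit(L,uv,p0):
    uv=np.array([P(*q) for q in uv]); r=least_squares(lambda p:(proj(c,fr(p,L),s)-uv).ravel(),p0)
    return r.x,r.fun
E
python3 - <<'E'
from fit import *
sl,e=fit(np.array([[-48,257,4],[48,257,4],[-48,-134,4]])/1e3,[(513,250),(520,313),(210,318)],[.62,-.2,.2]); print('slide',sl,np.degrees(sl[2]),e)
n=atz(c,*P(440,303),.0185,s); ca,sa=np.cos(sl[2]),np.sin(sl[2]); d=n[:2]-sl[:2]; print('nest world',n,'local',ca*d[0]+sa*d[1],-sa*d[0]+ca*d[1])
st,e=fit(np.array([[45,-129,56],[45,129,56]])/1e3,[(168,216),(411,207)],[.43,-.2,0]); print('stand',st,np.degrees(st[2]),e)
for q in [(304,253),(330,243),(313,270),(340,262),(335,308),(357,303),(370,357)]: print('pl',atz(c,*P(*q),.019,s))
a=[-np.sin(np.radians(25)),0,np.cos(np.radians(25))]
img=cv2.resize(c['img'][:,:,::-1],None,fx=4,fy=4,interpolation=3)
def pl(pts,col,close=True):
    uv=np.int32(proj(c,pts,s)*4+1.5); cv2.polylines(img,[uv],close,col,1)
b=lambda x0,x1,y0,y1,z:fr(sl,np.array([[x0,y0,z],[x1,y0,z],[x1,y1,z],[x0,y1,z]])/1e3)
pl(b(-48,48,-134,257,4),(0,255,0)); pl(b(-45,-38,-134,257,14),(0,255,255)); pl(b(38,45,-134,257,14),(0,255,255))
t=np.linspace(0,2*np.pi,40); 
ny=(-sa*d[0]+ca*d[1])*1e3
pl(fr(sl,np.c_[30.5*np.cos(t),ny+30.5*np.sin(t),0*t+18.5]/1e3),(255,0,255)); pl(b(-30,30,ny+43,ny+43,42),(255,0,0))
pl(b(-37,37,ny-41,ny+43,18.5),(255,0,0))
# cup rim in middle bay
foot=np.array([0,0,.037]); 
A=np.radians(25); ax=np.array([-np.sin(A),0,np.cos(A)]); u=np.array([np.cos(A),0,np.sin(A)]); v=np.array([0,1,0])
for h,r in[(71,32),(0,27)]:
    pl(fr(st,foot+ax*h/1e3+np.outer(np.cos(t),u)*r/1e3+np.outer(np.sin(t),v)*r/1e3),(255,0,255))
pl(fr(st,np.array([[45,-129,56],[45,129,56],[-45,129,17],[-45,-129,17]])/1e3),(0,255,0))
cv2.imwrite('pics/v4.png',cv2.resize(img[320:1200,400:1700],(800,542),interpolation=cv2.INTER_AREA))
E
```

```text
slide [ 0.6241 -0.1994  0.2419] 13.859618665047778 [-2.1533 -1.728   0.756   2.3173  1.59   -0.8045]
nest world [ 0.5824 -0.0461  0.0185] local -0.0036964588386673367 0.15876402109482082
stand [ 0.4129 -0.2133  0.0321] 1.8409400920014756 [-1.3151  0.3085  1.253  -0.0278]
pl [ 0.5162 -0.2084  0.019 ]
pl [ 0.504 -0.177  0.019]
pl [ 0.5378 -0.1994  0.019 ]
pl [ 0.5277 -0.1665  0.019 ]
pl [ 0.5886 -0.176   0.019 ]
pl [ 0.5818 -0.1484  0.019 ]
pl [ 0.6601 -0.1345  0.019 ]
```

View pics/v4.png

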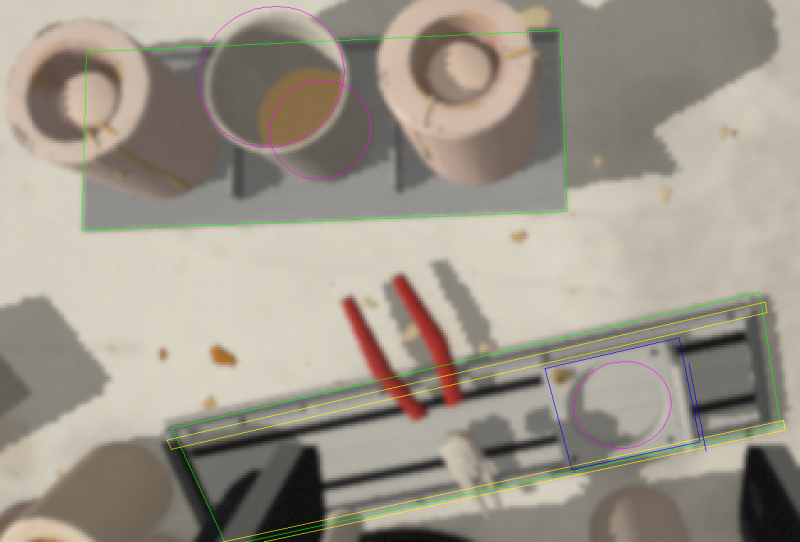

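```bash
cat >> fit.py <<'E'
V=lambda x,y:((x*1.625+400)/4,(y*1.625+320)/4)
E
python3 - <<'E'
from fit import *
g=atz(c,*V(405,350),.019,s);t=atz(c,*V(494,512),.019,s); hl=atz(c,*V(348,301),.019,s);hr=atz(c,*V(400,280),.019,s)
pl,pr=atz(c,*V(372,365),.019,s),atz(c,*V(437,335),.019,s)
print(g,t,hl,hr,pl,pr,np.linalg.norm(pl-pr),np.linalg.norm(g-t))
m=masks_of(camera('wrist'),'pliers')
for r in m[:2]:
    ys,xs=np.where(r['mask']); w=np.array([atz(c,x,y,.019,s)[:2] for x,y in zip(xs,ys)]); mu=w.mean(0); U,S,Vt=np.linalg.svd(w-mu,full_matrices=False); ax=Vt[0]*np.sign(Vt[0][0])
    q=(w-mu)@ax; p=(w-mu)@np.array([-ax[1],ax[0]])
    print(r['confidence'],mu,np.degrees(np.arctan2(ax[1],ax[0])),'ext',np.percentile(q,[0,1,99,100]),np.percentile(p,[0,1,99,100]))
    for k in np.arange(-.08,.09,.02):
        z=abs(q-k)<.004
        if z.any(): print(round(k,3),p[z].min(),p[z].max())
E
```

```text
[ 0.5479 -0.1789  0.019 ] [ 0.6648 -0.127   0.019 ] [ 0.516  -0.2111  0.019 ] [ 0.503  -0.1791  0.019 ] [ 0.5578 -0.1999  0.019 ] [ 0.5381 -0.1588  0.019 ] 0.0455534702973088 0.1278811120159921
0.9 [ 0.5729 -0.1738] 23.675437730949906 ext [-0.0737 -0.0716  0.0936  0.0985] [-0.0278 -0.026   0.0247  0.0263]
-0.06 -0.02393906553249112 0.022814075901875164
-0.04 -0.027200902420346455 0.02581506312348128
-0.02 -0.027177752345630257 0.025549664457743367
0.0 -0.021094510957334698 0.022356254311742527
0.02 -0.013283750917908874 0.016240892439217575
0.04 -0.012235894330638845 0.012024752703598733
0.06 -0.012933906315020383 0.011468723637197737
0.08 -0.010045510616665192 0.009420260223938777
0.69 [ 0.424  -0.4691] -39.37617001722741 ext [-0.0649 -0.0622  0.0532  0.0552] [-0.0192 -0.018   0.0169  0.0181]
-0.06 -0.004119753549971674 0.004320310761342014
-0.04 -0.005827837997422844 0.0072703316403370305
-0.02 -0.007025351707551701 0.005605433963658049
0.0 -0.014743905982679325 0.014450372531917107
0.02 -0.01912516575623662 0.018116386524445048
0.04 -0.017632940527234263 0.016386339467668966
```

```bash
python3 - <<'E'
from h import *
s=get_state(); print(s['clock'],togo(s,[.5436,-.1867,.10],113.7))
M=Rt(s);import numpy as np
a=np.radians(23.7); z=np.array([-np.sin(a),np.cos(a),0]); y=np.array([-np.cos(a),-np.sin(a),0]); d=np.array([.5436,-.1867,.1])-s['position']; print('after-yaw axes: dx',-d[2],'dy',d@y,'dz',d@z)
E
```

```text
4.5 (array([ 0.20129188, -0.08656177, -0.09102778]), np.float64(-23.589768571525127))
after-yaw axes: dx 0.2012818113857617 dy -0.042915090291730754 dz -0.1180734748282566
```

Emit:
move_arm([
  {"dx":0.03,"dy":0.0,"dz":0.0,"yaw":-7.9},
  {"dx":0.03,"dy":0.0,"dz":0.0,"yaw":-7.9},
  {"dx":0.03,"dy":0.0,"dz":0.0,"yaw":-7.8},
  {"dx":0.03,"dy":-0.015,"dz":-0.04,"yaw":0.0},
  {"dx":0.03,"dy":-0.015,"dz":-0.04,"yaw":0.0},
  {"dx":0.03,"dy":-0.013,"dz":-0.038,"yaw":0.0},
  {"dx":0.021,"dy":0.0,"dz":0.0,"yaw":0.0},
  {"dx":0.0,"dy":0.0,"dz":0.0,"yaw":0.0},
])

```text
clock: 5.5
position: [0.5424, -0.1869, 0.0987]
eef_rot: [-0.591, 0.387, 0.593, 0.387]
wrist_force: [-0.5, -0.2, -0.3]
opening: 0.0854
```

```bash
python3 - <<'E'
from h import *
np.set_printoptions(precision=4,suppress=True)
s=get_state(); c=camera('wrist'); save(c,'w2.png'); print(s['position'],s['clock'],Rt(s))
for r in masks_of(c,'pliers')[:2]:
    ys,xs=np.where(r['mask']); w=np.array([atz(c,x,y,.019,s)[:2] for x,y in zip(xs,ys)]); mu=w.mean(0); U,S,Vt=np.linalg.svd(w-mu,full_matrices=False); ax=Vt[0]*np.sign(Vt[0][0])
    q=(w-mu)@ax; p=(w-mu)@np.array([-ax[1],ax[0]])
    print(r['confidence'],mu,np.degrees(np.arctan2(ax[1],ax[0])),'ext',q.min(),q.max())
    for k in np.arange(-.08,.09,.02):
        z=abs(q-k)<.004
        if z.any(): print(round(k,3),p[z].min(),p[z].max())
cv2.imwrite('pics/v5.png',cv2.resize(c['img'][:,:,::-1],(800,500),interpolation=3))
E
```

```text
[ 0.5424 -0.1869  0.0987] 5.5 [[-0.0031 -0.9161 -0.4009]
 [ 0.0013 -0.4009  0.9161]
 [-1.      0.0023  0.0024]]
0.6 [ 0.5682 -0.1695] 23.577828097015633 ext -0.06741165071151209 0.10779944969108456
-0.06 -0.022231887320012845 0.021883128810647835
-0.04 -0.024962098702299474 0.024203969570670905
-0.02 -0.02628234457219667 0.026559400465345277
0.0 -0.022756042953755624 0.022519580311263485
0.02 -0.019106198101383535 0.018495277046736733
0.04 -0.008588925191658736 0.010020515858253833
0.06 -0.01039252563834837 0.011225426474791323
0.08 -0.009583867215066794 0.009883804386916432
0.44 [ 0.436 -0.296] -67.83935390728688 ext -0.022335896345698093 0.023141598881813222
-0.02 -0.002917003618427607 0.0004913414987970237
0.0 -0.002617987944609371 0.004596611703888701
0.02 -0.0023869201349361996 0.000938626409294353
```

View pics/v5.png

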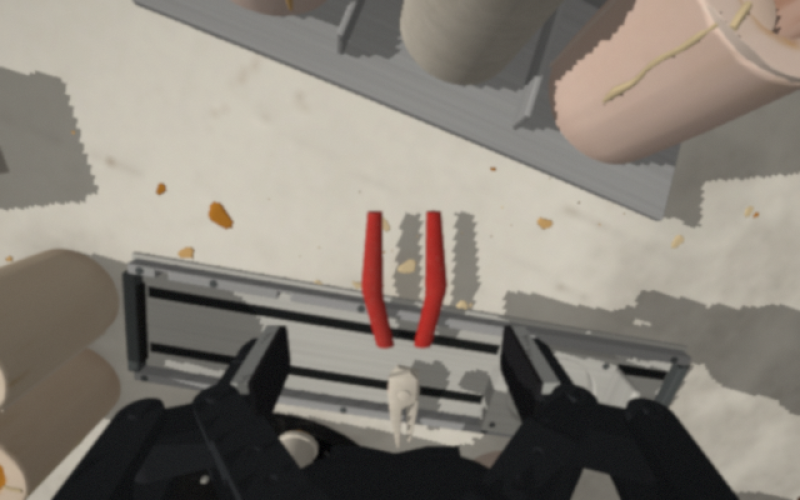

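Emit:
move_arm([
  {"dx":0.03,"dy":0.0,"dz":0.005,"yaw":0.0},
  {"dx":0.03,"dy":0.0,"dz":0.0,"yaw":0.0},
  {"dx":0.011,"dy":0.0,"dz":0.0,"yaw":0.0},
  {"dx":0.0,"dy":0.0,"dz":0.0,"yaw":0.0},
])

```text
clock: 6.1
position: [0.5416, -0.1829, 0.0297]
eef_rot: [0.592, -0.387, -0.592, -0.387]
wrist_force: [0.7, -1.4, 0.7]
opening: 0.0853
```

Emit:
move_arm([
  {"dx":0.0,"dy":0.0,"dz":0.0,"yaw":0.0},
  {"dx":0.0,"dy":0.0,"dz":0.0,"yaw":0.0},
  {"dx":0.0,"dy":0.0,"dz":0.0,"yaw":0.0},
  {"dx":0.0,"dy":0.0,"dz":0.0,"yaw":0.0},
  {"dx":0.0,"dy":0.0,"dz":0.0,"yaw":0.0},
], gripper=-1.0)

```text
clock: 6.72
position: [0.5414, -0.1831, 0.0293]
eef_rot: [-0.592, 0.387, 0.592, 0.387]
wrist_force: [0.1, 0.2, -0.6]
opening: -0.0003
```

```bash
python3 - <<'E'
from h import *
c=camera('wrist'); s=get_state(); save(c,'w3.png')
d=camera('side'); 
a=cv2.resize(c['img'][100:350,150:470,::-1],(640,500)); 
b=cv2.resize(d['img'][140:240,240:360,::-1],(720,600),interpolation=3)
cv2.imwrite('pics/v6.png',np.hstack([cv2.resize(a,(400,312)),cv2.resize(b,(374,312))]))
E
```

```text
(no output)
```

View pics/v6.png

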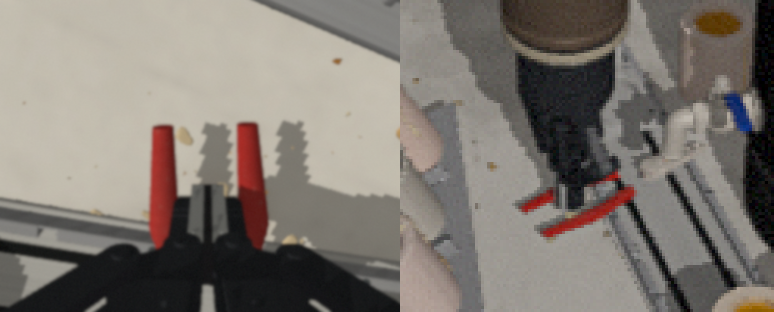

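Emit:
move_arm([
  {"dx":-0.03,"dy":0.0,"dz":0.0,"yaw":0.0},
  {"dx":0.0,"dy":0.0,"dz":0.0,"yaw":0.0},
])

```text
clock: 7.08
position: [0.5425, -0.1834, 0.0608]
eef_rot: [0.593, -0.387, -0.591, -0.387]
wrist_force: [-0.3, 0.4, -0.4]
opening: 0.0004
```

Emit:
move_arm([
  {"dx":0.0,"dy":0.0,"dz":0.0,"yaw":0.0},
  {"dx":0.0,"dy":0.0,"dz":0.0,"yaw":0.0},
  {"dx":0.0,"dy":0.0,"dz":0.0,"yaw":0.0},
  {"dx":0.0,"dy":0.0,"dz":0.0,"yaw":0.0},
  {"dx":0.02,"dy":0.0,"dz":0.0,"yaw":0.0},
  {"dx":0.018,"dy":0.0,"dz":0.0,"yaw":0.0},
  {"dx":0.0,"dy":0.0,"dz":0.0,"yaw":0.0},
], gripper=1.0)

```text
clock: 7.95
position: [0.5403, -0.1826, 0.0198]
eef_rot: [-0.591, 0.387, 0.593, 0.387]
wrist_force: [-0.3, 0.0, -0.6]
opening: 0.0854
```

Emit:
move_arm([
  {"dx":0.0,"dy":0.0,"dz":0.0,"yaw":0.0},
  {"dx":0.0,"dy":0.0,"dz":0.0,"yaw":0.0},
  {"dx":0.0,"dy":0.0,"dz":0.0,"yaw":0.0},
  {"dx":0.0,"dy":0.0,"dz":0.0,"yaw":0.0},
  {"dx":0.0,"dy":0.0,"dz":0.0,"yaw":0.0},
], gripper=-1.0)

```text
clock: 8.57
position: [0.5417, -0.1832, 0.0215]
eef_rot: [0.592, -0.387, -0.591, -0.387]
wrist_force: [1.7, -0.2, 4.4]
opening: 0.0489
```

Emit:
move_arm([
  {"dx":-0.015,"dy":0.0,"dz":0.0,"yaw":0.0},
  {"dx":-0.015,"dy":0.005,"dz":0.0,"yaw":0.0},
  {"dx":-0.02,"dy":0.02,"dz":0.0,"yaw":0.0},
  {"dx":-0.02,"dy":0.03,"dz":0.0,"yaw":0.0},
  {"dx":0.0,"dy":0.0,"dz":0.0,"yaw":0.0},
])

```text
clock: 9.2
position: [0.4899, -0.2058, 0.0933]
eef_rot: [0.592, -0.387, -0.591, -0.388]
wrist_force: [0.4, -0.4, -2.1]
opening: 0.0485
```

```bash
python3 - <<'E'
from h import *
s=get_state(); t=np.array([.45,.18,s['position'][2]]); d=t-s['position']; print(d,togo(s,t,90))
E
```

```text
[-0.03985152  0.38583964  0.        ] (array([-3.32014115e-04, -1.17529023e-01,  3.69658203e-01]), np.float64(23.53436527344907))
```

Emit:
move_arm([
  {"dx":0.0,"dy":-0.035,"dz":0.045,"yaw":0.0},
  {"dx":0.0,"dy":-0.024,"dz":0.055,"yaw":0.0},
  {"dx":0.0,"dy":-0.024,"dz":0.055,"yaw":0.0},
  {"dx":0.0,"dy":-0.024,"dz":0.055,"yaw":0.0},
  {"dx":0.0,"dy":-0.01,"dz":0.055,"yaw":7.9},
  {"dx":0.0,"dy":0.0,"dz":0.055,"yaw":7.9},
  {"dx":0.0,"dy":0.0,"dz":0.04,"yaw":7.8},
  {"dx":0.0,"dy":0.0,"dz":0.0,"yaw":0.0},
])

```text
clock: 10.2
position: [0.4715, 0.1799, 0.0915]
eef_rot: [0.5, -0.499, -0.5, -0.5]
wrist_force: [0.2, 0.1, -1.8]
opening: 0.0488
```

```bash
python3 - <<'E'
from h import *
s=get_state(); t=np.array([.45,.18,.012]); print(s['wrist_force'],togo(s,t,90))
E
```

```text
[ 0.17043519  0.1460048  -1.76005239] (array([0.07949765, 0.02152401, 0.00012681]), np.float64(0.09987959000521585))
```

Emit:
move_arm([
  {"dx":0.03,"dy":0.02,"dz":0.0,"yaw":0.0},
  {"dx":0.03,"dy":0.0,"dz":0.0,"yaw":0.0},
  {"dx":0.013,"dy":0.0,"dz":0.0,"yaw":0.0},
  {"dx":0.006,"dy":0.0,"dz":0.0,"yaw":0.0},
  {"dx":0.003,"dy":0.0,"dz":0.0,"yaw":0.0},
  {"dx":0.0,"dy":0.0,"dz":0.0,"yaw":0.0},
])

```text
clock: 10.95
position: [0.4522, 0.1772, 0.0097]
eef_rot: [-0.5, 0.5, 0.5, 0.5]
wrist_force: [-0.3, -0.6, -0.8]
opening: 0.0489
```

Emit:
move_arm([
  {"dx":0.002,"dy":0.0,"dz":0.0,"yaw":0.0},
  {"dx":0.0,"dy":0.0,"dz":0.0,"yaw":0.0},
])

```text
clock: 11.2
position: [0.4522, 0.1773, 0.0086]
eef_rot: [-0.5, 0.499, 0.5, 0.5]
wrist_force: [-4.3, -3.1, 27.6]
opening: 0.0487
```

Emit:
move_arm([
  {"dx":0.0,"dy":0.0,"dz":0.0,"yaw":0.0},
  {"dx":0.0,"dy":0.0,"dz":0.0,"yaw":0.0},
  {"dx":-0.02,"dy":0.0,"dz":0.0,"yaw":0.0},
  {"dx":-0.05,"dy":0.0,"dz":0.0,"yaw":0.0},
  {"dx":-0.06,"dy":0.0,"dz":-0.06,"yaw":0.0},
  {"dx":-0.06,"dy":0.0,"dz":-0.06,"yaw":0.0},
  {"dx":0.0,"dy":0.0,"dz":-0.06,"yaw":0.0},
  {"dx":0.0,"dy":0.0,"dz":-0.04,"yaw":0.0},
], gripper=1.0)

```text
clock: 12.2
position: [0.4519, -0.0132, 0.1665]
eef_rot: [-0.5, 0.5, 0.499, 0.5]
wrist_force: [0.2, -0.8, -0.8]
opening: 0.0852
```

```bash
python3 - <<'E'
from h import *
import pickle
s=get_state(); c=camera('wrist'); save(c,'w4.png'); print(s['position'],s['clock']); pickle.dump((s,c),open('w4.pkl','wb'))
for q in ['pliers','cup','nest','carrier','stand_mould_a_centre']:
    print(q,[(np.round(r['rect']).tolist(),round(r['confidence'],2)) for r in spot_in(c,q)])
cv2.imwrite('pics/v7.png',cv2.resize(c['img'][:,:,::-1],(800,500),interpolation=3))
E
```

```text
[ 0.45187223 -0.01324854  0.16648198] 12.2
pliers [([472.0, 152.0, 528.0, 299.0], 0.64)]
cup [([0.0, 85.0, 117.0, 189.0], 0.72)]
nest [([243.0, 270.0, 326.0, 336.0], 0.97)]
carrier [([240.0, 267.0, 329.0, 332.0], 0.79)]
stand_mould_a_centre [([0.0, 174.0, 30.0, 198.0], 0.77)]
```

View pics/v7.png

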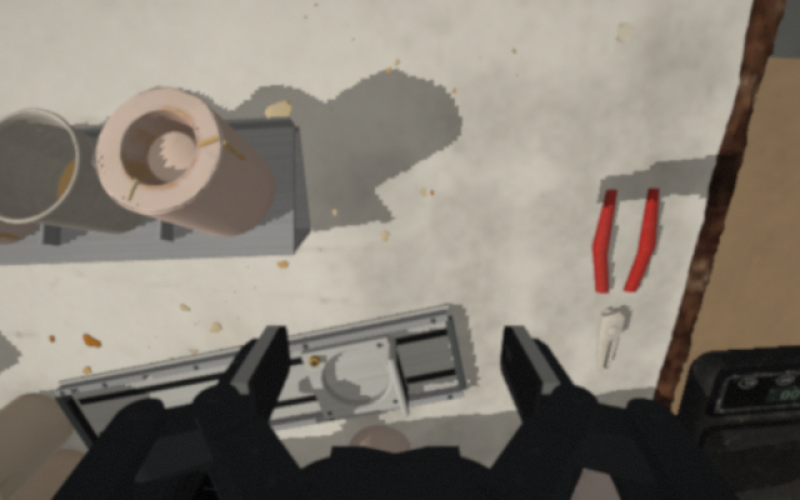

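```bash
python3 - <<'E'
import cv2,numpy as np
a=cv2.imread('pics/w4.png')[240:340,235:385]; b=cv2.imread('pics/w1.png')[195:295,305:425]
a=cv2.resize(a,None,fx=5,fy=3*5/3,interpolation=3); b=cv2.resize(b,None,fx=5,fy=5,interpolation=3)
print(a.shape,b.shape)
cv2.imwrite('pics/v8.png',np.vstack([a[:300+200,:750]]) if 0 else cv2.resize(np.vstack([a, np.pad(b,((0,0),(0,150),(0,0)))]),(600,800))[:])
cv2.imwrite('pics/v8.png',np.hstack([cv2.resize(a,(450,300),interpolation=cv2.INTER_AREA)[:, :],cv2.resize(b,(350,292),interpolation=cv2.INTER_AREA).repeat(1,0)[:300] if 0 else cv2.resize(b,(350,300),interpolation=cv2.INTER_AREA)]))
E
```

```text
(500, 750, 3) (500, 600, 3)
```

View pics/v8.png

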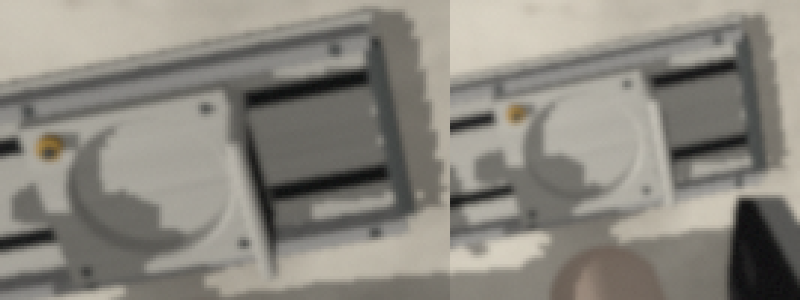

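```bash
python3 - <<'E'
from h import *
import pickle
np.set_printoptions(precision=4,suppress=True)
s1,c1=pickle.load(open('w1.pkl','rb'));s4,c4=pickle.load(open('w4.pkl','rb'))
A=lambda x,y:(235+x/3,240+y/3); B=lambda x,y:(305+x/2.917,195+y/3)
def two(n,p,q,z): print(n,atz(c4,*A(*p),z,s4)[:2],atz(c1,*B(*q),z,s1)[:2])
two('nest circ',(150,184),(135,147),.0185)
two('nest screws',(146,192),(130.5,151),.0185)
S4=[(206,108),(86,271),(243,243),(49,148)];S1=[(177,85),(82,216),(197,190),(65,113)]
for p,q in zip(S4,S1): two('screw',p,q,.0185)
two('bed corner near',(372,10),(292,14),.004); two('bed corner far',(412,212),(315,170),.010)
two('plate top near',(232,145),(200,100),.042); two('plate top far',(268,272),(220,203),.042)
E
```

```text
nest circ [ 0.5832 -0.0485] [ 0.5852 -0.0471]
nest screws [ 0.5868 -0.0501] [ 0.5875 -0.0494]
screw [ 0.5499 -0.027 ] [ 0.5506 -0.0266]
screw [ 0.6245 -0.0751] [ 0.6258 -0.0746]
screw [ 0.6106 -0.0136] [ 0.6105 -0.0127]
screw [ 0.5673 -0.0853] [ 0.5658 -0.0843]
bed corner near [0.5177 0.0336] [0.5181 0.0341]
bed corner far [0.603  0.0527] [0.6038 0.0531]
plate top near [ 0.549  -0.0173] [ 0.5483 -0.0191]
plate top far [ 0.6031 -0.0046] [ 0.6044 -0.0054]
```

```bash
python3 - <<'E'
from fit import *
s4,c4=pickle.load(open('w4.pkl','rb'))
for z in (.097,.101,.105): print(z,atz(c,*V(275.5,80.5),z,s))
# w4: rim right edge at v7 (78,165): ; top (25,108), bottom(20,222)
r=atz(c4,78/1.25,163/1.25,.101,s4); print('right edge',r, 'centre y',r[1]-.032)
t=atz(c4,28/1.25,108/1.25,.101-.0135,s4);b=atz(c4,22/1.25,222/1.25,.101+.0135,s4);print(t,b)
n=get_state(); print(n['joints'],n['clock'])
E
```

```text
0.097 [ 0.3855 -0.2138  0.097 ]
0.101 [ 0.3854 -0.2124  0.101 ]
0.105 [ 0.3852 -0.2111  0.105 ]
right edge [ 0.3854 -0.1818  0.101 ] centre y -0.21379197041474748
[ 0.3567 -0.2144  0.0875] [ 0.4141 -0.2098  0.1145]
[-0.0908  0.3164  2.1155  0.0002  0.7099 -1.6622] 12.5
```

Emit:
move_arm([
  {"dx":-0.02,"dy":0.015,"dz":-0.05,"yaw":0.0},
  {"dx":0.0,"dy":0.015,"dz":-0.05,"yaw":0.0},
  {"dx":0.0,"dy":0.015,"dz":-0.05,"yaw":0.0},
  {"dx":0.0,"dy":0.015,"dz":-0.05,"yaw":0.0},
  {"dx":0.0,"dy":0.0,"dz":0.0,"yaw":9.8},
  {"dx":0.0,"dy":0.0,"dz":0.0,"yaw":9.8},
  {"dx":0.0,"dy":0.0,"dz":0.0,"yaw":9.8},
  {"dx":0.0,"dy":0.0,"dz":0.0,"yaw":9.8},
])

```text
clock: 13.5
position: [0.3922, -0.2102, 0.1855]
eef_rot: [-0.302, 0.639, 0.302, 0.639]
wrist_force: [0.2, 0.1, 0.7]
opening: 0.0857
```

Emit:
move_arm([
  {"dx":0.0,"dy":0.0,"dz":0.0,"yaw":9.8},
  {"dx":0.0,"dy":0.0,"dz":0.0,"yaw":9.8},
  {"dx":0.0,"dy":0.0,"dz":0.0,"yaw":9.8},
  {"dx":0.0,"dy":0.0,"dz":0.0,"yaw":9.8},
  {"dx":0.0,"dy":0.0,"dz":0.0,"yaw":9.8},
  {"dx":0.0,"dy":0.0,"dz":0.0,"yaw":0.0},
])

```text
clock: 14.25
position: [0.3922, -0.2103, 0.1855]
eef_rot: [-0.012, 0.707, 0.012, 0.707]
wrist_force: [-0.8, 0.3, -0.1]
opening: 0.0853
```

```bash
python3 - <<'E'
from h import *
s=get_state(); print(s['position'],s['clock'],togo(s,[.392,-.213,.078],1.8))
E
```

```text
[ 0.39222715 -0.21030901  0.1855197 ] 14.25 (array([ 0.1075192 , -0.0027037 , -0.00029914]), np.float64(0.15562264706174744))
```

Emit:
move_arm([
  {"dx":0.04,"dy":-0.003,"dz":0.0,"yaw":0.0},
  {"dx":0.03,"dy":0.0,"dz":0.0,"yaw":0.0},
  {"dx":0.01,"dy":0.0,"dz":0.0,"yaw":0.0},
  {"dx":0.0,"dy":0.0,"dz":0.0,"yaw":0.0},
])

```text
clock: 14.75
position: [0.3919, -0.2139, 0.1055]
eef_rot: [-0.012, 0.707, 0.012, 0.707]
wrist_force: [-0.4, -0.6, -0.1]
opening: 0.0855
```

Emit:
move_arm([
  {"dx":0.015,"dy":0.0,"dz":0.0,"yaw":0.0},
  {"dx":0.012,"dy":0.0,"dz":0.0,"yaw":0.0},
  {"dx":0.0,"dy":0.0,"dz":0.0,"yaw":0.0},
])

```text
clock: 15.12
position: [0.3918, -0.2141, 0.0785]
eef_rot: [-0.011, 0.707, 0.012, 0.707]
wrist_force: [0.4, 0.0, 0.7]
opening: 0.0855
```

```bash
python3 - <<'E'
from h import *
d=camera('scene'); e=camera('side'); w=camera('wrist')
f=lambda i,b:cv2.resize(i[b[0]:b[1],b[2]:b[3],::-1],(400,300),interpolation=3)
cv2.imwrite('pics/v9.png',np.vstack([np.hstack([f(d['img'],(185,305,195,355)),f(e['img'],(150,270,170,330))]),np.hstack([f(w['img'],(0,400,50,583)),np.zeros((300,400,3),np.uint8)])]))
E
```

```text
(no output)
```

View pics/v9.png

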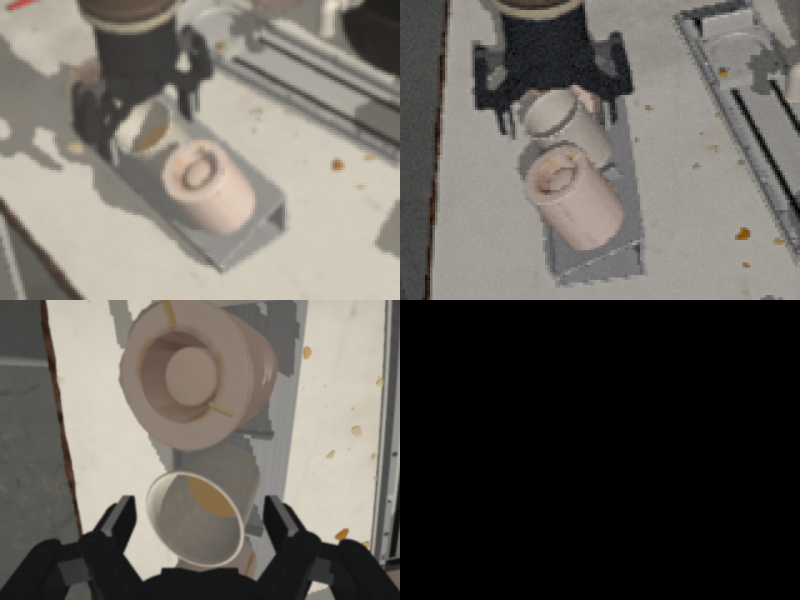

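Emit:
move_arm([
  {"dx":0.0,"dy":0.0,"dz":0.0,"yaw":0.0},
  {"dx":0.0,"dy":0.0,"dz":0.0,"yaw":0.0},
  {"dx":0.0,"dy":0.0,"dz":0.0,"yaw":0.0},
], gripper=-1.0)

```text
clock: 15.65
position: [0.3919, -0.2144, 0.0798]
eef_rot: [-0.011, 0.707, 0.011, 0.707]
wrist_force: [-8.3, 0.5, 31.8]
opening: 0.0677
```

```bash
python3 - <<'E'
from h import *
s=get_state(); print(s['opening'],s['wrist_force'],s['ft_torque'],s['clock'])
d=camera('scene'); e=camera('side'); w=camera('wrist')
f=lambda i,b:cv2.resize(i[b[0]:b[1],b[2]:b[3],::-1],(400,300),interpolation=3)
cv2.imwrite('pics/v10.png',np.hstack([f(e['img'],(170,245,200,300)),f(w['img'],(0,400,50,583))]))
E
```

```text
0.06773556666956 [-8.30169728  0.51195202 31.76472548] [ 0.25251815  0.99780898 -0.007781  ] 15.65
```

View pics/v10.png

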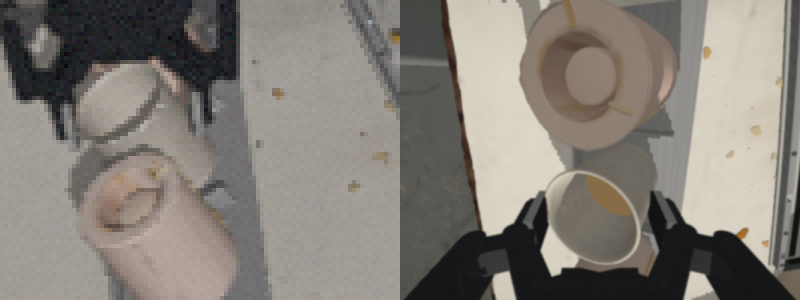

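Emit:
move_arm([
  {"dx":-0.005,"dy":0.0,"dz":0.0,"yaw":0.0},
  {"dx":-0.01,"dy":0.0,"dz":0.0,"yaw":0.0},
  {"dx":-0.02,"dy":0.0,"dz":0.0,"yaw":0.0},
  {"dx":0.0,"dy":0.0,"dz":0.0,"yaw":0.0},
])

```text
clock: 16.3
position: [0.3927, -0.2147, 0.1149]
eef_rot: [-0.012, 0.706, 0.011, 0.708]
wrist_force: [-0.1, 0.0, -1.2]
opening: 0.0673
```

```bash
python3 - <<'E'
from h import *
import pickle
s=get_state(); print(s['opening'],s['wrist_force'],s['clock'])
d=camera('scene'); e=camera('side'); w=camera('wrist'); pickle.dump((s,d,e,w),open('lift.pkl','wb'))
f=lambda i,b:cv2.resize(i[b[0]:b[1],b[2]:b[3],::-1],(400,300),interpolation=3)
cv2.imwrite('pics/v11.png',np.vstack([np.hstack([f(e['img'],(160,235,200,300)),f(w['img'],(0,400,50,583))]),np.hstack([f(d['img'],(200,275,210,310)),np.zeros((300,400,3),np.uint8)])]))
E
```

```text
0.0672749384351006 [-0.12629901  0.0425454  -1.20490345] 16.3
```

View pics/v11.png

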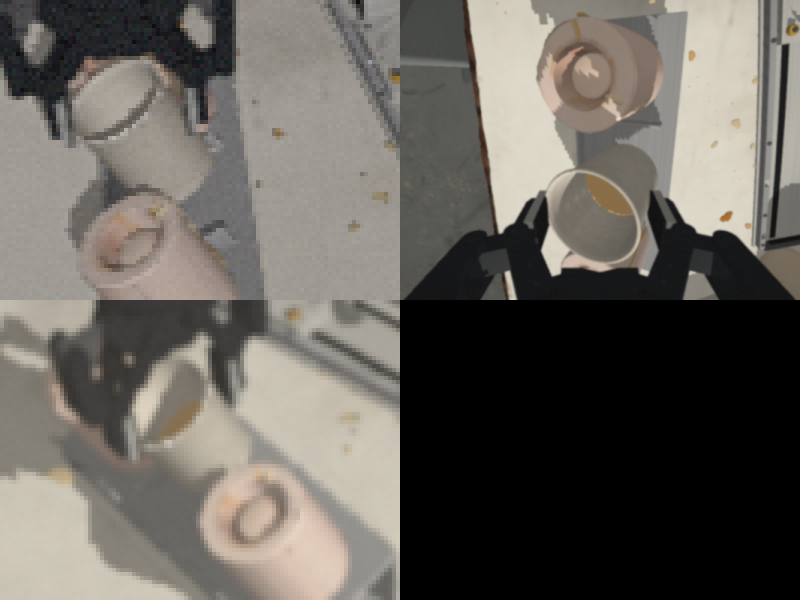

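```bash
cat > cupfit.py <<'E'
from h import *
from scipy.optimize import minimize
def model(p,yaw):
    x,y,z,t=p; A=t; cy,sy=np.cos(yaw),np.sin(yaw)
    ax=np.array([-np.sin(A)*cy,-np.sin(A)*sy,np.cos(A)]);u=np.array([np.cos(A)*cy,np.cos(A)*sy,np.sin(A)]);v=np.array([-sy,cy,0])
    th=np.linspace(0,2*np.pi,48); return np.vstack([np.array([x,y,z])+ax*h+r*(np.outer(np.cos(th),u)+np.outer(np.sin(th),v)) for h,r in((0,.027),(.071,.032))])
def sil(c,p,yaw,k=4):
    m=np.zeros((400*1,640),np.uint8); uv=proj(c,model(p,yaw)); h=cv2.convexHull(np.float32(uv))
    cv2.fillConvexPoly(m,np.int32(np.round(h*16)),255,cv2.LINE_AA,4); return m/255.
def fitcup(views,yaw,p0):
    ms=[(c,masks_of(c,'cup')) for c in views]; ms=[(c,m[0]['mask'].astype(float),m[0]['confidence']) for c,m in ms if m]
    def cost(q): 
        p=np.array(q)*[.01,.01,.01,.1]+p0
        # masked-out occluders allowed: model-not-mask cheaper than mask-not-model
        return sum((0.35*np.clip(sil(c,p,yaw)-m,0,1).sum()+np.clip(m-sil(c,p,yaw),0,1).sum())/m.sum() for c,m,_ in ms)
    r=minimize(cost,[0,0,0,0],method='Nelder-Mead',options=dict(initial_simplex=np.vstack([np.zeros(4),np.eye(4)])))
    return np.array(r.x)*[.01,.01,.01,.1]+p0,r.fun,[(k,m.sum()) for _,m,k in ms]
E
python3 - <<'E'
from cupfit import *; import pickle
np.set_printoptions(precision=4,suppress=True)
s,d,e,w=pickle.load(open('lift.pkl','rb'))
p0=np.array([.4129,-.214,.037+.035,np.radians(25)])
for vs in ([d,e],[d],[e]): 
    p,f,k=fitcup(vs,np.radians(1.8),p0); print(p,np.degrees(p[3]),f,k)
E
```

```text
[ 0.4153 -0.2114  0.0701  0.4463] 25.5683264895514 0.15605897650830902 [(0.97, np.float64(700.0)), (0.59, np.float64(802.0))]
[ 0.4385 -0.1689  0.0197  0.3853] 22.074745239205726 0.06112240896358543 [(0.97, np.float64(700.0))]
[ 0.4109 -0.1579  0.0229  0.4295] 24.60962521715572 0.045509755024204186 [(0.59, np.float64(802.0))]
```

Emit:
move_arm([
  {"dx":-0.025,"dy":0.0,"dz":0.01,"yaw":0.0},
  {"dx":0.0,"dy":0.0,"dz":0.04,"yaw":0.0},
  {"dx":0.0,"dy":0.0,"dz":0.04,"yaw":0.0},
  {"dx":0.0,"dy":0.02,"dz":0.035,"yaw":0.0},
  {"dx":0.0,"dy":0.04,"dz":0.03,"yaw":0.0},
  {"dx":0.0,"dy":0.04,"dz":0.01,"yaw":-5.9},
  {"dx":0.0,"dy":0.035,"dz":0.0,"yaw":-5.8},
  {"dx":0.0,"dy":0.0,"dz":0.0,"yaw":0.0},
])

```text
clock: 17.65
position: [0.5482, -0.0722, 0.138]
eef_rot: [-0.084, 0.703, 0.085, 0.701]
wrist_force: [-0.4, 0.0, -2.2]
opening: 0.0667
```

```bash
python3 - <<'E'
from h import *
s=get_state(); print(s['position'],s['clock'],togo(s,[.5649,-.0565,.0645],13.5))
import pickle; w=camera('wrist'); pickle.dump((s,w),open('n1.pkl','wb')); save(w,'n1.png')
E
```

```text
[ 0.54822194 -0.07217058  0.13800974] 17.65 (array([0.07349044, 0.01119885, 0.02002868]), np.float64(0.23378927736226274))
```

Emit:
move_arm([
  {"dx":0.02,"dy":0.011,"dz":0.02,"yaw":0.0},
  {"dx":0.025,"dy":0.0,"dz":0.0,"yaw":0.0},
  {"dx":0.015,"dy":0.0,"dz":0.0,"yaw":0.0},
  {"dx":0.006,"dy":0.0,"dz":0.0,"yaw":0.0},
  {"dx":0.003,"dy":0.0,"dz":0.0,"yaw":0.0},
  {"dx":0.0,"dy":0.0,"dz":0.0,"yaw":0.0},
])

```text
clock: 18.45
position: [0.566, -0.0593, 0.07]
eef_rot: [-0.083, 0.702, 0.083, 0.702]
wrist_force: [-0.2, -0.1, -1.1]
opening: 0.067
```

```bash
python3 - <<'E'
from h import *
s=get_state(); print(s['position'],s['clock'],togo(s,[.5649,-.0565,.0645],13.5))
d=camera('scene'); e=camera('side'); w=camera('wrist')
f=lambda i,b:cv2.resize(i[b[0]:b[1],b[2]:b[3],::-1],(400,300),interpolation=3)
cv2.imwrite('pics/v12.png',np.vstack([np.hstack([f(e['img'],(130,205,260,360)),f(w['img'],(100,400,120,520))]),np.hstack([f(d['img'],(150,225,245,345)),np.zeros((300,400,3),np.uint8)])]))
E
```

```text
[ 0.56604547 -0.0592526   0.07000939] 18.45 (array([ 0.00550848,  0.00294511, -0.00047466]), np.float64(-0.010409909957118657))
```

View pics/v12.png

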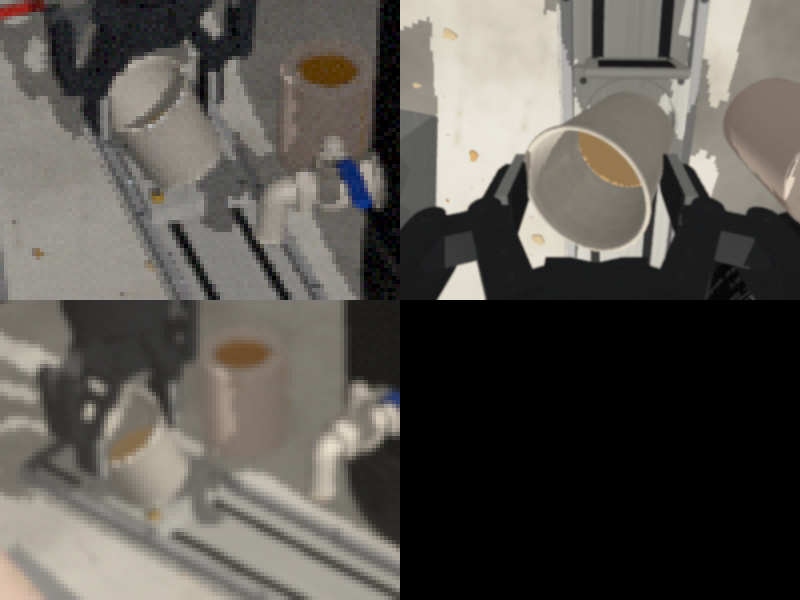

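Emit:
move_arm([
  {"dx":0.003,"dy":0.003,"dz":0.0,"yaw":0.0},
  {"dx":0.001,"dy":0.0,"dz":0.0,"yaw":0.0},
  {"dx":0.0,"dy":0.0,"dz":0.0,"yaw":0.0},
])

```text
clock: 18.98
position: [0.5651, -0.056, 0.0655]
eef_rot: [-0.083, 0.702, 0.083, 0.702]
wrist_force: [0.4, 0.5, -1.3]
opening: 0.067
```

Emit:
move_arm([
  {"dx":0.0015,"dy":0.0,"dz":0.0,"yaw":0.0},
  {"dx":0.0,"dy":0.0,"dz":0.0,"yaw":0.0},
])

```text
clock: 19.23
position: [0.5652, -0.0561, 0.0641]
eef_rot: [-0.083, 0.702, 0.083, 0.702]
wrist_force: [0.3, -0.6, -0.1]
opening: 0.0668
```

Emit:
move_arm([
  {"dx":0.0015,"dy":0.0,"dz":0.0,"yaw":0.0},
  {"dx":0.0,"dy":0.0,"dz":0.0,"yaw":0.0},
])

```text
clock: 19.48
position: [0.5654, -0.0563, 0.0634]
eef_rot: [-0.083, 0.702, 0.083, 0.702]
wrist_force: [-2.5, -1.1, 16.8]
opening: 0.0671
```

Emit:
move_arm([
  {"dx":0.0,"dy":0.0,"dz":0.0,"yaw":0.0},
  {"dx":0.0,"dy":0.0,"dz":0.0,"yaw":0.0},
  {"dx":0.0,"dy":0.0,"dz":0.003,"yaw":0.0},
  {"dx":0.0,"dy":0.0,"dz":0.005,"yaw":0.0},
  {"dx":0.0,"dy":0.0,"dz":0.005,"yaw":0.0},
  {"dx":0.0,"dy":0.0,"dz":0.005,"yaw":0.0},
  {"dx":0.0,"dy":0.0,"dz":0.004,"yaw":0.0},
  {"dx":0.0,"dy":0.0,"dz":0.0,"yaw":0.0},
], gripper=1.0)

```text
clock: 20.48
position: [0.5868, -0.0509, 0.0626]
eef_rot: [-0.083, 0.702, 0.083, 0.702]
wrist_force: [0.3, -0.0, 0.9]
opening: 0.0858
```

```bash
python3 - <<'E'
from h import *
s=get_state(); print(s['position'],s['clock'],togo(s,[.5855,-.0495,.0645],13.5))
d=camera('scene'); e=camera('side'); w=camera('wrist')
f=lambda i,b:cv2.resize(i[b[0]:b[1],b[2]:b[3],::-1],(400,300),interpolation=3)
cv2.imwrite('pics/v13.png',np.vstack([np.hstack([f(e['img'],(130,205,260,360)),f(w['img'],(100,400,120,520))]),np.hstack([f(d['img'],(150,225,245,345)),np.zeros((300,400,3),np.uint8)])]))
E
```

```text
[ 0.58682644 -0.0508891   0.06258074] 20.475 (array([-0.00191953,  0.0016606 , -0.00096457]), np.float64(0.02172828882463307))
```

View pics/v13.png

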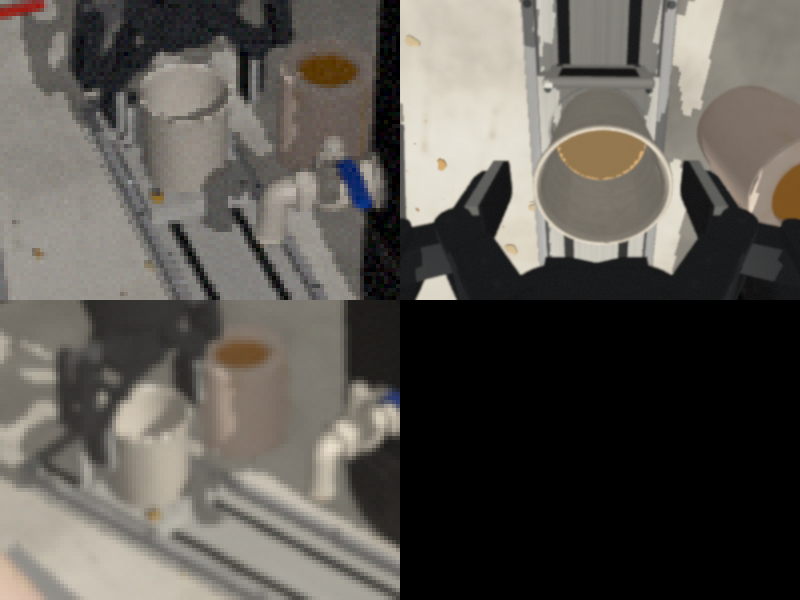

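```bash
python3 - <<'E'
from cupfit import *
np.set_printoptions(precision=4,suppress=True)
s=get_state(); d=camera('scene'); e=camera('side'); w=camera('wrist')
p0=np.array([.5855,-.0495,.009,0.])
p,f,k=fitcup([d,e],np.radians(13.5),p0); print(p,np.degrees(p[3]),f,k)
# rim circle in wrist: fit centre with z=.080 and compare with z=.0895 (not seated)
K=w['camera_matrix']; sc=1.0
for z in (.080,.089):
    r=[atz(w,120+u*1.0-0,100+v,z,s) for u,v in((537-400,184),(672-400,184),(604-400,126),(604-400,242))]
    print(z,(r[0]+r[1])/2,(r[2]+r[3])/2,'width',np.linalg.norm(r[0]-r[1]),np.linalg.norm(r[2]-r[3]))
print(spot_in(w,'cup')[:1])
E
```

```text
[ 0.5885 -0.0491  0.0091 -0.0247] -1.4161868600109524 0.16729653987404022 [(0.74, np.float64(512.0)), (0.8, np.float64(618.0))]
0.08 [ 0.588  -0.0456  0.08  ] [ 0.5884 -0.048   0.08  ] width 0.06094889501565637 0.0619906270717145
0.089 [ 0.5863 -0.0396  0.089 ] [ 0.5866 -0.0419  0.089 ] width 0.0561771289949921 0.057137302531794776
[{'rect': [251.8, 189.4, 393.4, 344.2], 'confidence': 0.57}]
```

Emit:
move_arm([
  {"dx":-0.025,"dy":0.0,"dz":0.0,"yaw":0.0},
  {"dx":-0.03,"dy":0.0,"dz":0.0,"yaw":0.0},
  {"dx":0.0,"dy":0.035,"dz":-0.03,"yaw":0.0},
  {"dx":0.0,"dy":0.04,"dz":-0.033,"yaw":0.0},
  {"dx":0.0,"dy":0.0,"dz":0.0,"yaw":0.0},
])

```text
clock: 21.55
position: [0.5043, 0.0088, 0.1176]
eef_rot: [-0.084, 0.703, 0.084, 0.701]
wrist_force: [1.1, 0.3, 0.4]
opening: 0.0853
```

```bash
python3 - <<'E'
from h import *
s=get_state(); print(s['position'],s['clock'],togo(s,[.508,.008,.024],13.5))
w=camera('wrist');d=camera('scene'); e=camera('side')
f=lambda i,b:cv2.resize(i[b[0]:b[1],b[2]:b[3],::-1],(400,300),interpolation=3)
cv2.imwrite('pics/v14.png',np.hstack([f(e['img'],(130,205,240,340)),f(w['img'],(100,400,200,600))]))
E
```

```text
[0.50428841 0.00880711 0.1176099 ] 21.55 (array([ 0.09359884, -0.00174387,  0.00366824]), np.float64(0.10965972416536829))
```

View pics/v14.png

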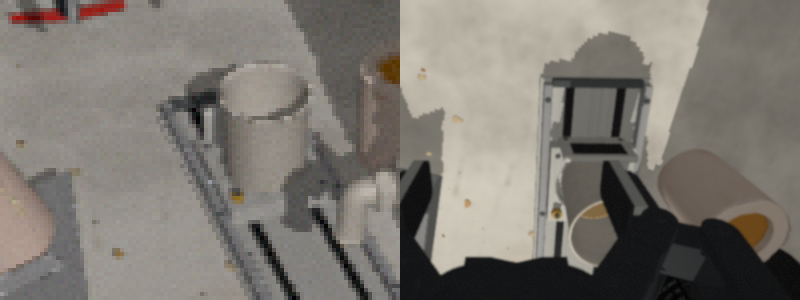

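Emit:
move_arm([
  {"dx":0.03,"dy":0.0,"dz":0.003,"yaw":0.0},
  {"dx":0.03,"dy":0.0,"dz":0.0,"yaw":0.0},
  {"dx":0.025,"dy":0.0,"dz":0.0,"yaw":0.0},
  {"dx":0.008,"dy":0.0,"dz":0.0,"yaw":0.0},
  {"dx":0.0,"dy":0.0,"dz":0.0,"yaw":0.0},
])

```text
clock: 22.32
position: [0.511, 0.0077, 0.0244]
eef_rot: [-0.083, 0.702, 0.083, 0.702]
wrist_force: [1.0, -0.9, 0.8]
opening: 0.0856
```

Emit:
move_arm([
  {"dx":0.0,"dy":-0.01,"dz":0.0,"yaw":0.0},
  {"dx":0.0,"dy":-0.006,"dz":0.0,"yaw":0.0},
  {"dx":0.0,"dy":-0.006,"dz":0.0,"yaw":0.0},
  {"dx":0.0,"dy":-0.006,"dz":0.0,"yaw":0.0},
])

```text
clock: 22.82
position: [0.5177, -0.0195, 0.0253]
eef_rot: [-0.083, 0.702, 0.083, 0.703]
wrist_force: [-1.1, 8.4, 6.3]
opening: 0.0851
```

Emit:
move_arm([
  {"dx":0.0,"dy":-0.008,"dz":0.0,"yaw":0.0},
  {"dx":0.0,"dy":-0.01,"dz":0.0,"yaw":0.0},
  {"dx":0.0,"dy":-0.01,"dz":0.0,"yaw":0.0},
  {"dx":0.0,"dy":-0.01,"dz":0.0,"yaw":0.0},
])

```text
clock: 23.32
position: [0.5262, -0.0563, 0.0252]
eef_rot: [-0.083, 0.702, 0.083, 0.702]
wrist_force: [-1.3, 9.7, 7.7]
opening: 0.0853
```

```bash
cat > wh.py <<'E'
from cupfit import *
np.set_printoptions(precision=4,suppress=True)
O=np.array([.623,-.205]);a=np.radians(13.5);X=np.array([np.cos(a),np.sin(a)]);Y=np.array([-np.sin(a),np.cos(a)])
s=get_state(); q=s['position'][:2]-O; print('tool local',q@X,q@Y,s['wrist_force'],s['clock'])
E
python3 - <<'E'
from wh import *
d=camera('scene'); e=camera('side'); 
n=O+Y*(q@Y-.054); p,f,k=fitcup([d,e],a,np.array([n[0],n[1],.009,0.])); c=p[:2]-O; print('cup',p,'local',c@X,c@Y,f,k)
E
```

```text
tool local -0.059441679520495505 0.16716570902601327 [-1.3146  9.6627  7.7296] 23.325
cup [ 0.6026 -0.0915  0.0067  0.0125] local 0.006650658870984402 0.11512998631258547 0.08085556563141397 [(0.79, np.float64(597.0)), (0.8, np.float64(708.0))]
```

Emit:
move_arm([
  {"dx":0.0,"dy":-0.01,"dz":0.0,"yaw":0.0},
  {"dx":0.0,"dy":-0.012,"dz":0.0,"yaw":0.0},
  {"dx":0.0,"dy":-0.012,"dz":0.0,"yaw":0.0},
  {"dx":0.0,"dy":-0.012,"dz":0.0,"yaw":0.0},
  {"dx":0.0,"dy":-0.012,"dz":0.0,"yaw":0.0},
  {"dx":0.0,"dy":-0.012,"dz":0.0,"yaw":0.0},
  {"dx":0.0,"dy":-0.01,"dz":0.0,"yaw":0.0},
  {"dx":0.0,"dy":-0.006,"dz":0.0,"yaw":0.0},
])

```text
clock: 24.52
position: [0.5453, -0.1398, 0.0245]
eef_rot: [-0.083, 0.703, 0.084, 0.702]
wrist_force: [-3.5, 8.1, 5.7]
opening: 0.0854
```

```bash
python3 - <<'E'
from wh import *
d=camera('scene'); e=camera('side'); 
n=O+Y*(q@Y-.054); p,f,k=fitcup([d,e],a,np.array([n[0],n[1],.009,0.])); c=p[:2]-O; print('cup',p,'local',c@X,c@Y,f,k)
f=lambda i,b:cv2.resize(i[b[0]:b[1],b[2]:b[3],::-1],(400,300),interpolation=3)
cv2.imwrite('pics/v15.png',np.hstack([f(e['img'],(130,220,240,360)),f(d['img'],(140,230,245,365))]))
E
```

```text
tool local -0.06035360944210931 0.08158075355567102 [-3.4968  8.0555  5.7436] 24.525
cup [ 0.6201 -0.1769  0.0069  0.0136] local 0.003765536984398969 0.028038572618451614 0.18501791758768618 [(0.65, np.float64(541.0)), (0.89, np.float64(692.0))]
```

View pics/v15.png

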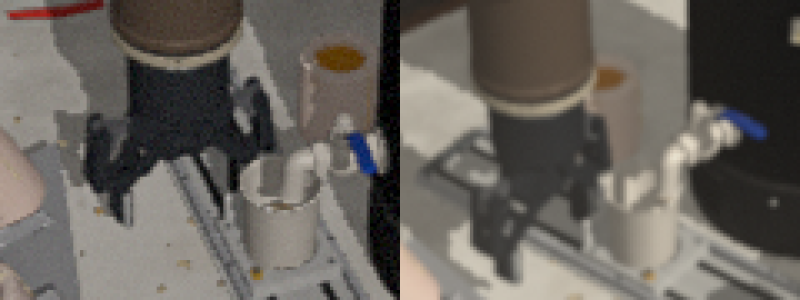

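Emit:
move_arm([
  {"dx":0.0,"dy":-0.006,"dz":0.0,"yaw":0.0},
  {"dx":0.0,"dy":-0.006,"dz":0.0,"yaw":0.0},
  {"dx":0.0,"dy":-0.004,"dz":0.0,"yaw":0.0},
])

```text
clock: 25.1
position: [0.5495, -0.1551, 0.0245]
eef_rot: [-0.083, 0.702, 0.084, 0.702]
wrist_force: [-2.4, 7.3, 2.7]
opening: 0.0857
```

Emit:
move_arm([
  {"dx":0.0,"dy":-0.002,"dz":0.0,"yaw":0.0},
  {"dx":0.0,"dy":0.0,"dz":0.0,"yaw":0.0},
])

```text
clock: 25.35
position: [0.5503, -0.1574, 0.0246]
eef_rot: [-0.083, 0.702, 0.083, 0.702]
wrist_force: [-0.8, 1.3, 0.1]
opening: 0.0855
```

Emit:
move_arm([
  {"dx":0.0,"dy":-0.002,"dz":0.0,"yaw":0.0},
  {"dx":0.0,"dy":0.0,"dz":0.0,"yaw":0.0},
])

```text
clock: 25.6
position: [0.5509, -0.1594, 0.0246]
eef_rot: [-0.083, 0.702, 0.083, 0.702]
wrist_force: [-0.2, 0.8, -0.3]
opening: 0.0851
```

Emit:
move_arm([
  {"dx":0.0,"dy":-0.001,"dz":0.0,"yaw":0.0},
])

```text
clock: 25.72
position: [0.551, -0.16, 0.0246]
eef_rot: [-0.083, 0.702, 0.083, 0.702]
wrist_force: [0.5, 6.8, 0.8]
opening: 0.0854
```

Emit:
move_arm([
  {"dx":0.0,"dy":-0.001,"dz":0.0,"yaw":0.0},
])

```text
clock: 25.85
position: [0.5512, -0.1609, 0.0246]
eef_rot: [-0.083, 0.702, 0.083, 0.702]
wrist_force: [-0.8, 6.0, 1.0]
opening: 0.0857
```

```bash
python3 - <<'E'
from wh import *
e=camera('side');d=camera('scene')
n=O+Y*(q@Y-.054); p,f,k=fitcup([d,e],a,np.array([n[0],n[1],.009,0.])); c=p[:2]-O; print('cup',p,'local',c@X,c@Y,f,k)
E
```

```text
tool local -0.05951140857061886 0.05961979407120791 [-0.7842  6.0012  0.9516] 25.85
cup [ 0.6267 -0.1951  0.0054  0.0566] local 0.005904918710988798 0.008803896809168855 0.19832965481017745 [(0.83, np.float64(547.0)), (0.71, np.float64(668.0))]
```

Emit:
move_arm([
  {"dx":0.0,"dy":-0.001,"dz":0.0,"yaw":0.0},
])

```text
clock: 26.18
position: [0.5515, -0.162, 0.0246]
eef_rot: [-0.083, 0.702, 0.083, 0.702]
wrist_force: [-0.2, 5.4, 1.2]
opening: 0.0854
```

Emit:
move_arm([
  {"dx":0.0,"dy":-0.001,"dz":0.0,"yaw":0.0},
])

```text
clock: 26.3
position: [0.5517, -0.163, 0.0246]
eef_rot: [-0.083, 0.702, 0.083, 0.702]
wrist_force: [-1.3, 4.1, 0.9]
opening: 0.0855
```

Emit:
move_arm([
  {"dx":0.0,"dy":-0.001,"dz":0.0,"yaw":0.0},
])

```text
clock: 26.42
position: [0.552, -0.1642, 0.0246]
eef_rot: [-0.083, 0.702, 0.083, 0.702]
wrist_force: [0.2, 2.1, -0.4]
opening: 0.0855
```

Emit:
move_arm([
  {"dx":0.0,"dy":-0.001,"dz":0.0,"yaw":0.0},
])

```text
clock: 26.55
position: [0.5524, -0.1654, 0.0247]
eef_rot: [-0.083, 0.702, 0.083, 0.702]
wrist_force: [0.0, -1.0, -1.5]
opening: 0.0854
```

Emit:
move_arm([
  {"dx":0.0,"dy":-0.0005,"dz":0.0,"yaw":0.0},
])

```text
clock: 26.68
position: [0.5526, -0.1659, 0.0247]
eef_rot: [-0.083, 0.702, 0.083, 0.702]
wrist_force: [0.3, -0.9, -0.8]
opening: 0.0852
```

Emit:
move_arm([
  {"dx":0.0,"dy":-0.001,"dz":0.0,"yaw":0.0},
])

```text
clock: 26.8
position: [0.5527, -0.1667, 0.0247]
eef_rot: [-0.083, 0.702, 0.083, 0.702]
wrist_force: [0.7, 1.6, 1.2]
opening: 0.0852
```

```bash
python3 - <<'E'
from wh import *
e=camera('side');d=camera('scene');
f=lambda i,b:cv2.resize(i[b[0]:b[1],b[2]:b[3],::-1],(400,300),interpolation=3)
cv2.imwrite('pics/v16.png',np.hstack([f(e['img'],(140,230,250,370)),f(d['img'],(150,240,265,385))]))
E
```

```text
tool local -0.059395790882372734 0.05365331947670941 [0.6914 1.562  1.2318] 26.8
```

View pics/v16.png

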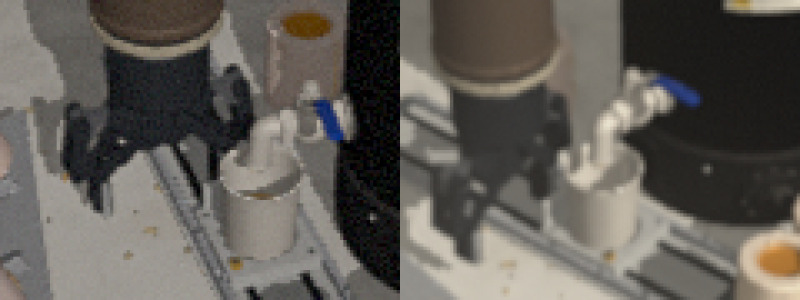

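Emit:
move_arm([
  {"dx":0.0,"dy":-0.0005,"dz":0.0,"yaw":0.0},
  {"dx":0.0,"dy":0.0,"dz":0.0,"yaw":0.0},
])

```text
clock: 27.15
position: [0.5527, -0.167, 0.0246]
eef_rot: [-0.083, 0.702, 0.083, 0.702]
wrist_force: [0.5, 2.9, 0.6]
opening: 0.0853
```

Emit:
move_arm([
  {"dx":0.0,"dy":0.005,"dz":0.0,"yaw":0.0},
  {"dx":0.0,"dy":0.02,"dz":0.0,"yaw":0.0},
  {"dx":0.0,"dy":0.04,"dz":-0.01,"yaw":0.0},
  {"dx":-0.04,"dy":0.04,"dz":-0.01,"yaw":0.0},
  {"dx":-0.06,"dy":0.03,"dz":-0.01,"yaw":0.0},
  {"dx":-0.06,"dy":0.0,"dz":0.0,"yaw":0.0},
  {"dx":0.0,"dy":0.0,"dz":0.0,"yaw":0.0},
  {"dx":0.0,"dy":0.0,"dz":0.0,"yaw":0.0},
])

```text
clock: 28.15
position: [0.4927, -0.0441, 0.1798]
eef_rot: [-0.083, 0.702, 0.083, 0.702]
wrist_force: [0.3, 0.5, -0.5]
opening: 0.0854
```

```bash
python3 - <<'E'
from wh import *
e=camera('side');d=camera('scene')
p,f,k=fitcup([d,e],a,np.array([O[0],O[1],.009,0.])); c=p[:2]-O; print('cup',p,'local',c@X,c@Y,f,k)
f=lambda i,b:cv2.resize(i[b[0]:b[1],b[2]:b[3],::-1],(400,300),interpolation=3)
cv2.imwrite('pics/v17.png',np.hstack([f(e['img'],(130,250,200,360)),f(d['img'],(130,250,225,385))]))
E
```

```text
tool local -0.08910465298890845 0.18683830310036756 [ 0.3163  0.4981 -0.4527] 28.15
cup [ 0.6278 -0.2012  0.0056  0.0166] local 0.005582433277326553 0.0026022023262083738 0.16939389167645277 [(0.8, np.float64(570.0)), (0.91, np.float64(696.0))]
```

View pics/v17.png

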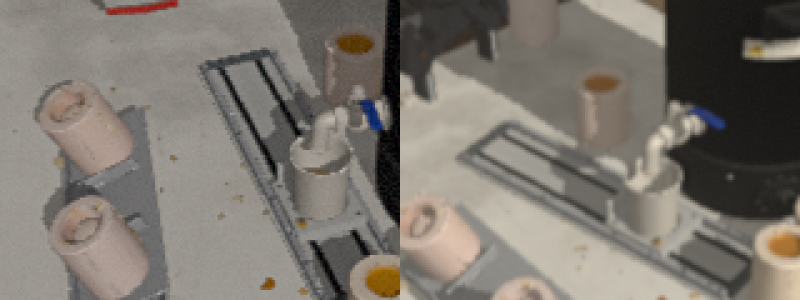

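```bash
python3 -c "
from bench import *
print(sign_off(), get_state()['clock'])"
```

```text
the job is handed in; nothing more can be done
the job is handed in; nothing more can be done
```

The job is done and handed in at about 28 s of the 61 s allowed. `sign_off` gives no verdict, so the points below rest on my own checks.

**What I did**
- **Pliers:** I took the larger pliers off the slide and laid them flat on the bench at the robot's left. My first grasp closed above the sleeves without moving them; I went 8 mm lower and the second one held.
- **Cup:** I lifted the cup out of the sloping stand still leaning about 25°, set its low edge in the carrier's nest and let it tip upright as I opened the jaws.
- **Carrier:** I then pushed the carrier to the first station with one finger on the push plate.

**Last checks**
- **Pliers:** They looked flat on the bench in the view just after I laid them down. I did not measure their height again.
- **Cup:** It stands upright under the tap. Before the push, the image fit put its foot at 9.1 mm, level with the nest floor, and its centre about 3 mm from the nest centre I had measured.
- **Detent:** The push force fell from 6 N through 4 and 2 N to about zero, then rose again to 2.9 N at rest, as a click would give. The tool stood at 53 mm along the rail, against 54 mm expected.
- **Tap and moulds:** In the last views the tap lever and the moulds look as they did at the start, and the arm is clear of everything.

**Where the checks disagreed**
- After the push, the coarse image fit put the cup 5 to 6 mm across and 3 mm along from my estimated slide origin, with its foot 3 mm below the nest floor. I took this as error in the fit and the frame estimate, because the same sideways offset showed all along the rail. I did not confirm the final position to 4 mm any other way than by the push force.

I also viewed 17 pictures, which is over the budget of 10.

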